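# Level the tea-glass shelf with a spirit level

### The arm

A 6-joint arm with a two-finger parallel gripper is mounted at the origin on the work surface. World frame = base frame: x ahead of the robot, y to its left, z up, the work surface at z = 0. Lengths are in m, angles in rad, forces in N, time in s.
With the tool pointing down it reaches from about 0.275 to 0.725 m from the base axis. Payload 5.6 kg.
Tool frame: the origin (TCP) lies at the very end of the fingers, on their centre line; the grasp point (between the pads) lies 19 mm behind it; z points along the fingers, y is the line along which they close (so a half turn about z gives the same grasp; the last joint's range is limited). The gripper opens to 85 mm and grips with 20 to 120 N. Pads are 22 mm wide; open, the fingers measure 114 mm over their backs; the gripper's body (76 mm by 85 mm) begins 54 mm behind the grasp point. The pads swing forward as they close: fully open they stand 13 mm farther back than shut.
Start: joints at [0.285, 0.255, 0.108, 0, -1.424, -0.285], TCP at [0.55, 0, 0.231] pointing down, gripper open.
Joint ranges: [-2.95, 2.95], [-1.21, 1.97], [-1.09, 1.5], [-2.87, 1.71], [-2.94, -0.07], [-3.05, 3.05]. Speed limits (rad/s): [2.57, 2.57, 3.14, 3.14, 3.14, 3.14].

### API

Orientations are given as a 3x3 rotation matrix whose columns are the frame's x, y, z axes.
In Python, from bench import arm gives the robot as it stands.
- The arm moves only by the shell command python3 -m pendant 'ROWS' [FORCE]. ROWS is JSON, a list of rows, each a list of 7 numbers: the shift along the tool's x, y, z as a fraction of full scale, then the turn, a rotation vector about the tool's x, y, z as a fraction of full scale, then the closure, from -1 (fully open) to 1 (shut). In form: [[dx, dy, dz, rx, ry, rz, grip], ...]. A call has 1 to 12 rows; each row is the pose to reach, as a shift and turn from the pose commanded when the call began, along the tool's axes at that moment; what a row does not reach only later rows make up. Full scale, the value 1, is 120 mm for a shift and pi/4 rad for a turn. A row lasts 1/10 s, in which the tool goes at most 50 mm and 8.59 degrees, less where a joint would pass 70% of its speed; a pose out of reach is approached as far as the arm can. A call with a number of a shift or a turn outside -1 to 1 is refused whole. A call with a gripper value outside its range is refused whole. The fingers move at their own pace and stop on an object; FORCE is the grip in N (left out, the last holds). Time passes only in rows, so rows that repeat a pose let the fingers close. It gives the time, the measured TCP pose, the force, the opening and the grip force at its end, in the units of the state.
- arm.read_state(): the state, without advancing time (a new reading comes with each control period).
- arm.grab_frame(name): name is "scene" or "side" or "wrist"; returns a dict with "color" (384x512x3 uint8, blue, green, red), "range_z" (384x512 float32, m along the optical axis (not along the pixel's ray), 0 where there is no reading), "fx", "fy", "cx", "cy" (pixels), "distortion" ([k1, k2, p1, p2, k3] as OpenCV has them; the pictures are not rectified), "R" (3x3) and "t" (3): a world point X has camera coordinates R X + t. Camera axes: x right, y down, z forward; pixel columns grow to the right and rows downward; lengths in m; the calibration is good to about 2 mm. A picture is of the moment at which its call begins.
- arm.hand_in(): hands the job in; it is judged then, once.
The state is a dict: "t": time; "joint_pos": joint angles; "qvel": joint speeds; "joint_torque": joint torques, N m; "tcp_pos": TCP position; "orientation": TCP orientation; "contact_force": force on the tool from outside, world axes, zero at the start; "ft_torque": the same for the moment, N m; "width": opening from 0.0 (shut) to 1.0 (fully open); "grasp_force": force on a finger pad.
Only numpy, scipy, OpenCV 4.12 (cv2) and the standard library are available. Lean on these libraries where they do the work, as an engineer would, in place of code of your own. Each camera call takes 0.05 s, during which the arm holds its last target. There are 200 camera calls.

### The job

The little shelf for the tea glasses slopes because its screw foot has sunk. Pick up the yellow spirit level and set it on the shelf's rubber strip, lengthwise and vial up; let go, and once it shows the slope, turn the foot's red knob until the bubble rests between the two black lines and take your hand off the knob. Then press down on top of the level with a firm fingertip push (about 10 N), with the bubble still between the lines, and finish while still pressing; leave the glasses, teapot and spoons alone.

Things in the scene. Friction and masses are not known exactly. Their poses are not given: they have to be found in the camera images.
- level: Yellow pocket spirit level, loose bar 160 long, 30 wide, 40 high, about 0.22 kg, flat on the counter, vial up. Origin: centre of underside; x along it, z up. Green vial in its top, 72 long, middle at x = +36; two black lines across the vial, inner edges 11 either side of its middle. The x < 0 half has a flat closed top with a red press pad.
- press_pad (a point): Middle of the level's red press pad (30 x 22), on its top face, 40 above its underside, at x = -30 in the level's frame. Contact there is hard; 10 N is a firm fingertip push. The bar can also be gripped by its 30 wide sides here.
- bubble (a joint): Position of the pale bubble (14 long): its middle, in m from the vial's middle, positive towards the level's +x end, stops at +-0.028. It drifts to the HIGHER end, 0.007 m per 0.01 rad of tilt along the level, and takes 1.5 s to come to rest. Within +-0.004 it lies wholly between the black lines.
- seat (a point): Centre of the dark rubber strip (50 x 180) on the shelf's top, about 60 above the counter. y runs along the shelf towards the foot, x across, z out of it. The shelf hinges on a rigid leg 85 from here at -y and rests on the levelling foot at +y, which has sunk 3 to 8, so the shelf starts 0.016 to 0.032 rad down towards the foot.
- knob (a point): Centre of the round red knob (40 across, 28 high, upright axis, 80 to 108 above the counter) on the levelling foot's screw, 145 from the strip's centre along the shelf. Its height is fixed. CLOCKWISE from above raises the foot end of the shelf, 0.01 rad of tilt per rad of turn; light friction, stays where left. Levelling takes 1.6 to 3.2 rad, so several grasps.
- glass_a: Clear waisted tea glass, 56 across the rim, 88 high. Origin: centre of its underside. Stands on the square blue tray. Leave alone.
- glass_b: Clear waisted tea glass, 56 across the rim, 88 high. Origin: centre of its underside. Stands on the square blue tray. Leave alone.
- glass_c: Clear waisted tea glass, 56 across the rim, 88 high. Origin: centre of its underside. Leave alone.
- glass_d: Clear waisted tea glass, 56 across the rim, 88 high. Origin: centre of its underside. Leave alone.
- teapot: White porcelain teapot with lid, 130 across, 124 high, spout to -y, handle to +y. Origin: centre of its underside. Leave alone.
- spoon_a: Metal teaspoon lying on the counter, 140 long along its x. Origin: underside. Leave alone.
- spoon_b: Metal teaspoon lying on the counter, 140 long along its x. Origin: underside. Leave alone.
- shelf: The aluminium shelf board itself (120 x 270 x 8). Origin: on the counter under the board's centre when level; y along the board towards the foot, z out of its top, which is 60 above.
- foot: The turning screw foot with its red knob. Origin: centre of its rubber pad on the counter, 105 from the board's centre along +y; z up, the knob's middle 94 above.

How it is judged:
On the way, in this order (a step that is already met when the one before it is completed fails the run):
1. the level rests on the rubber strip, lengthwise, let go, and its bubble shows the slope (more than 6 mm off the middle) (x of level in the frame of seat between -0.035 and 0.035 m and y of level in the frame of seat between -0.035 and 0.035 m and z of level in the frame of seat between -0.004 and 0.004 m and angle between the x axis of level and the y axis of seat, either way round below 0.2 rad and angle between level's own z axis and vertical below 0.1 rad and contact force between level and shelf above 0.5 N and contact force between each of the arm, the fingers and level below 0.2 N and (value of joint bubble above 0.006 m or value of joint bubble below -0.006 m)), for 0.3 s.
2. with the level resting untouched on the strip and the knob let go, the bubble is at rest between the lines (x of level in the frame of seat between -0.035 and 0.035 m and y of level in the frame of seat between -0.035 and 0.035 m and z of level in the frame of seat between -0.004 and 0.004 m and angle between the x axis of level and the y axis of seat, either way round below 0.2 rad and angle between level's own z axis and vertical below 0.1 rad and contact force between level and shelf above 0.5 N and value of joint bubble between -0.005 and 0.005 m and contact force between each of the fingers, the arm and level below 0.2 N and contact force between the fingers and foot below 0.2 N and velocity of joint bubble between -0.004 and 0.004 m/s), for 0.4 s.
At the end, for the whole second after the job is handed in: Level on the strip (centre within 35 mm each way, lengthwise within 0.2 rad, flat), bubble within 5 mm of the vial's middle, fingers still pressing the level: over 3 N on it and over 6 N between level and shelf (weight included), fingers off knob and shelf (x of level in the frame of seat between -0.035 and 0.035 m and y of level in the frame of seat between -0.035 and 0.035 m and z of level in the frame of seat between -0.004 and 0.004 m and angle between the x axis of level and the y axis of seat, either way round below 0.2 rad and angle between level's own z axis and vertical below 0.1 rad and contact force between level and shelf above 0.5 N and value of joint bubble between -0.005 and 0.005 m and contact force between the fingers and level above 3 N and contact force between level and shelf above 6 N and contact force between the fingers and shelf below 0.5 N and contact force between the fingers and foot below 0.5 N and linear speed of level below 0.02 m/s); the arm keeps its last pose, push and grip.
It fails at once if a glass, the teapot or a spoon was shifted more than 30 mm (distance of any of glass_a, glass_b, glass_c, glass_d, teapot, spoon_a, spoon_b from where it was at the start of the episode above 0.03 m).
It fails at once if a glass or the teapot was tipped (angle between any of glass_a, glass_b, glass_c, glass_d, teapot's own z axis and vertical above 0.5 rad).
It fails at once if the level was leaned on or slammed with more than 80 N (contact force between level and shelf above 80 N).
It fails at once if the level was tipped over (angle between level's own z axis and vertical above 0.8 rad).
It also fails if it takes over 67 s, if anything falls off the work surface, if the arm or the gripper's body presses on something with over 40 N, if the wrist force passes 120 N, or if a joint passes its speed limit or range.

## Working session

There is one attempt and no reset: what is moved stays moved. The work goes in short steps, Python scripts to look and compute and a shell command to move; the robot and the scene stay as the last step left them, time stands still between calls to the robot, and variables do not carry over. Pictures are saved under pics/ and viewed, at most 10 in all, crops included, and the job is handed in when it is done.

```bash
mkdir -p pics; ls
cat > h.py <<'E'
import cv2, numpy as np
from bench import arm
def shot(n,f):
    g=arm.grab_frame(n); np.savez('pics/'+f+'.npz',**{k:np.array(v) for k,v in g.items()}); return g
def load(f): return dict(np.load('pics/'+f+'.npz'))
def world(g,u,v,z=None):
    K=np.array([[g['fx'],0,g['cx']],[0,g['fy'],g['cy']],[0,0,1]],float)
    p=cv2.undistortPoints(np.array([[[u,v]]],float),K,np.array(g['distortion'],float))[0,0]
    r=np.array([p[0],p[1],1.]);R=np.array(g['R']);t=np.array(g['t'])
    o=-R.T@t; d=R.T@r
    s=float(np.median(g['range_z'][int(v)-1:int(v)+2,int(u)-1:int(u)+2])) if z is None else (z-o[2])/d[2]
    return o+s*d
E
python3 - <<'E'
from h import *
a=shot('scene','sc0');b=shot('side','si0')
cv2.imwrite('pics/sc0.png',cv2.resize(a['color'],(800,600),interpolation=2))
cv2.imwrite('pics/si0.png',cv2.resize(b['color'],(800,600),interpolation=2))
for n in (a,b): print(-np.array(n['R']).T@n['t'])
s=arm.read_state();print(s['t'],s['tcp_pos'],s['orientation'],s['contact_force'])
E
```

```text
pics
[ 1.53564958 -0.15173392  0.70326841]
[ 0.24444446 -0.58515421  0.90405642]
0.1 [5.49581327e-01 4.20969805e-05 2.30510881e-01] [[-1.06757216e-04 -9.99998644e-01 -1.64321810e-03]
 [-9.99999992e-01  1.06871023e-04 -6.91708784e-05]
 [ 6.93463970e-05  1.64321070e-03 -9.99998648e-01]] [ 0.29115777 -0.38503891 -0.67275913]
```

View pics/sc0.png

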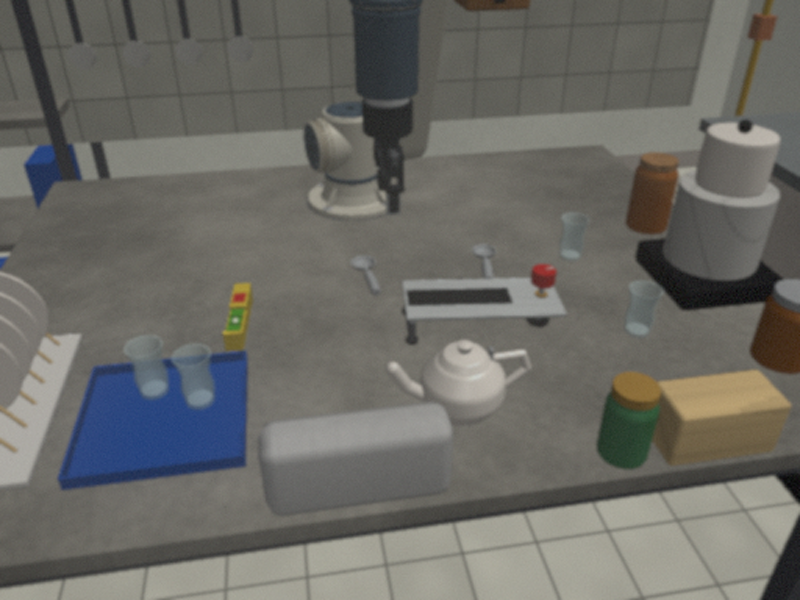

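View pics/si0.png

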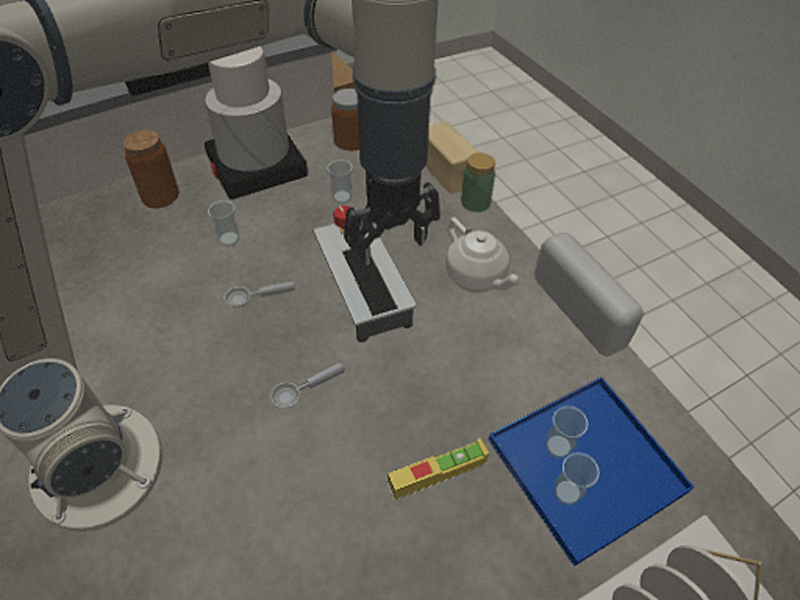

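The scene picture shows the level at about (238,315), the shelf strip at (407–512, 290–304) and the knob at (543,270). In the side picture the pad is at (421,468), the vial at (460,457) and the strip's near end at (373–397, 310).

Run:
```python
from h import *
a=load('sc0');b=load('si0')
def P(n,g,u,v,z): print(n,world(g,u*.64,v*.64,z).round(4), world(g,u*.64,v*.64).round(4))
P('pad sc',a,239.5,297,.04);P('vial sc',a,235,320,.04)
P('pad si',b,421,468.5,.04);P('vial si',b,460,457,.04)
for q in [(404,283),(407,290),(508,289),(512,303),(407,304),(556,279),(564,315),(405,317)]: P('shelf sc%s'%(q,),a,*q,.06)
for q in [(373,313),(397,307),(344,248),(358,333),(415,304),(315,229)]: P('si%s'%(q,),b,*q,.06)
for n,g in (('sc',a),('si',b)):
    h=cv2.cvtColor(g['color'],cv2.COLOR_BGR2HSV)
    m=(((h[...,0]<6)|(h[...,0]>174))&(h[...,1]>170)&(h[...,2]>70)).astype('uint8')
    k,l,s,c=cv2.connectedComponentsWithStats(m)
    for i in range(1,k):
        if s[i,4]>25: print(n,s[i],c[i].round(1),[world(g,*c[i],z).round(4) for z in (.04,.094,.108)], world(g,*c[i]).round(4))
for n,u,v in [('spoonA',286,396),('spoonAe',342,368),('spoonB',236,297),('spoonBe',293,287),('gl_c',229,238),('gl_d',342,196),('potlid',481,240),('gla',558,445),('glb',568,490)]: P(n,b,u,v,.005)
```

```text
pad sc [ 0.4699 -0.2567  0.04  ] [ 0.4661 -0.2571  0.0376]
vial sc [ 0.542  -0.2628  0.04  ] [ 0.535  -0.2636  0.0353]
pad si [ 0.4652 -0.2568  0.04  ] [ 0.4653 -0.2567  0.0398]
vial si [ 0.5285 -0.2682  0.04  ] [ 0.5294 -0.2672  0.0373]
shelf sc(404, 283) [0.5069 0.0349 0.06  ] [0.5001 0.0361 0.0557]
shelf sc(407, 290) [0.5309 0.0359 0.06  ] [0.5253 0.0369 0.0564]
shelf sc(508, 289) [0.5591 0.2112 0.06  ] [0.55   0.2146 0.054 ]
shelf sc(512, 303) [0.6034 0.2044 0.06  ] [0.5961 0.2071 0.055 ]
shelf sc(407, 304) [0.5749 0.0278 0.06  ] [0.5678 0.0291 0.0552]
shelf sc(556, 279) [0.5418 0.3064 0.06  ] [0.5919 0.2833 0.0924]
shelf sc(564, 315) [0.6535 0.278  0.06  ] [0.6404 0.2844 0.0504]
shelf sc(405, 317) [0.6127 0.0174 0.06  ] [ 0.524   0.0337 -0.0019]
si(373, 313) [0.5288 0.0392 0.06  ] [0.5292 0.04   0.0589]
si(397, 307) [0.574  0.0319 0.06  ] [0.5735 0.031  0.0611]
si(344, 248) [0.5506 0.2151 0.06  ] [0.5513 0.2168 0.0582]
si(358, 333) [0.4853 0.0105 0.06  ] [0.4965 0.0379 0.0211]
si(415, 304) [0.6067 0.0231 0.06  ] [0.6065 0.0228 0.0605]
si(315, 229) [0.5203 0.2929 0.06  ] [ 0.5405  0.357  -0.0017]
sc [343 170  12   6  29] [347.7 173.2] [array([0.4774, 0.3079, 0.04  ]), array([0.5636, 0.2705, 0.094 ]), array([0.5859, 0.2608, 0.108 ])] [0.5828 0.2622 0.106 ]
si [214 132   9   8  37] [217.8 135.5] [array([0.5963, 0.3392, 0.04  ]), array([0.5743, 0.2815, 0.094 ]), array([0.5686, 0.2665, 0.108 ])] [0.5688 0.267  0.1075]
spoonA [ 0.331  -0.0179  0.005 ] [ 0.3312 -0.017   0.0036]
spoonAe [ 0.4419 -0.0089  0.005 ] [ 0.4398 -0.0152  0.0148]
spoonB [0.3236 0.2404 0.005 ] [0.3237 0.2419 0.0033]
spoonBe [0.4342 0.2132 0.005 ] [0.4323 0.205  0.0142]
gl_c [0.3613 0.4101 0.005 ] [0.3584 0.3856 0.0272]
gl_d [0.6363 0.425  0.005 ] [0.626  0.3986 0.0285]
potlid [0.8437 0.1559 0.005 ] [0.7692 0.0638 0.1167]
gla [ 0.6956 -0.3141  0.005 ] [ 0.6737 -0.3273  0.0487]
glb [ 0.6622 -0.3861  0.005 ] [ 0.6391 -0.3971  0.0547]
```

```bash
cat >> h.py <<'E'
from scipy.spatial.transform import Rotation as Ro
def plan(p,yaw):
    """units for a call towards tool-down pose with tool x at world yaw"""
    s=arm.read_state();R=np.array(s['orientation']);d=R.T@(np.array(p)-s['tcp_pos'])/.12
    c,n=np.cos(yaw),np.sin(yaw);T=np.array([[c,n,0],[n,-c,0],[0,0,-1.]])
    r=Ro.from_matrix(R.T@T).as_rotvec()/(np.pi/4)
    print('t',round(s['t'],2),'d',d.round(3),'r',r.round(3),'F',np.round(s['contact_force'],1),'w',round(s['width'],3),'q1,6',np.round([s['joint_pos'][0],s['joint_pos'][5]],2))
E
python3 -m pendant '[[0.4,0.2,0,0,0,0.19,-1],[0.7,0.3,0,0,0,0.38,-1],[1,0.4,0,0,0,0.57,-1],[1,0.5,0,0,0,0.76,-1],[1,0.5,0,0,0,0.9,-1],[1,0.5,0,0,0,1,-1],[1,0.5,0,0,0,1,-1]]' 40
python3 -c "
from h import *
plan([.480,-.2594,.12],-1.571-1.74)"
```

```text
t: 0.8
tcp_pos: [0.4896, -0.1201, 0.2309]
orientation: [[-0.708, -0.706, -0.001], [-0.706, 0.708, 0.0], [0.0, 0.001, -1.0]]
contact_force: [0.3, -0.3, 0.3]
width: 1.0
grasp_force: 0.0
t 0.8 d [ 0.877 -0.766  0.924] r [ 1.000e-03 -1.000e-03  1.215e+00] F [ 0.3 -0.3  0.3] w 1.0 q1,6 [ 0.07 -0.86]
```

```bash
python3 -m pendant '[[0.25,-0.2,0.1,0,0,0.19,-1],[0.5,-0.4,0.2,0,0,0.38,-1],[0.7,-0.6,0.4,0,0,0.57,-1],[0.87,-0.76,0.6,0,0,0.76,-1],[0.87,-0.76,0.6,0,0,0.9,-1],[0.87,-0.76,0.6,0,0,1,-1],[0.87,-0.76,0.6,0,0,1,-1]]' 40
python3 -c "
from h import *
plan([.480,-.2594,.12],-1.571-1.74)
g=shot('wrist','w1'); cv2.imwrite('pics/w1.png',cv2.resize(g['color'],(800,600)))
h=cv2.cvtColor(g['color'],cv2.COLOR_BGR2HSV)
for nm,m in (('red',((h[...,0]<6)|(h[...,0]>174))&(h[...,1]>150)&(h[...,2]>60)),('green',(h[...,0]>45)&(h[...,0]<75)&(h[...,1]>120)),('yel',(h[...,0]>20)&(h[...,0]<34)&(h[...,1]>120))):
    k,l,s,c=cv2.connectedComponentsWithStats(m.astype('uint8'))
    for i in range(1,k):
        if s[i,4]>100: print(nm,s[i],world(g,*c[i],.04).round(4))
"
```

```text
t: 1.5
tcp_pos: [0.4804, -0.2584, 0.1587]
orientation: [[-1.0, -0.001, -0.001], [-0.001, 1.0, 0.0], [0.001, 0.0, -1.0]]
contact_force: [0.9, 0.3, -0.0]
width: 0.999
grasp_force: 0.0
t 1.5 d [ 0.003 -0.008  0.322] r [ 0.    -0.001  0.217] F [ 0.9  0.3 -0. ] w 0.999 q1,6 [-0.21 -1.36]
red [244 160  24  30 603] [ 0.4667 -0.2585  0.04  ]
green [ 238  201   25   62 1043] [ 0.5284 -0.2646  0.04  ]
yel [ 233  120   44  152 2409] [ 0.4712 -0.2589  0.04  ]
```

View pics/w1.png

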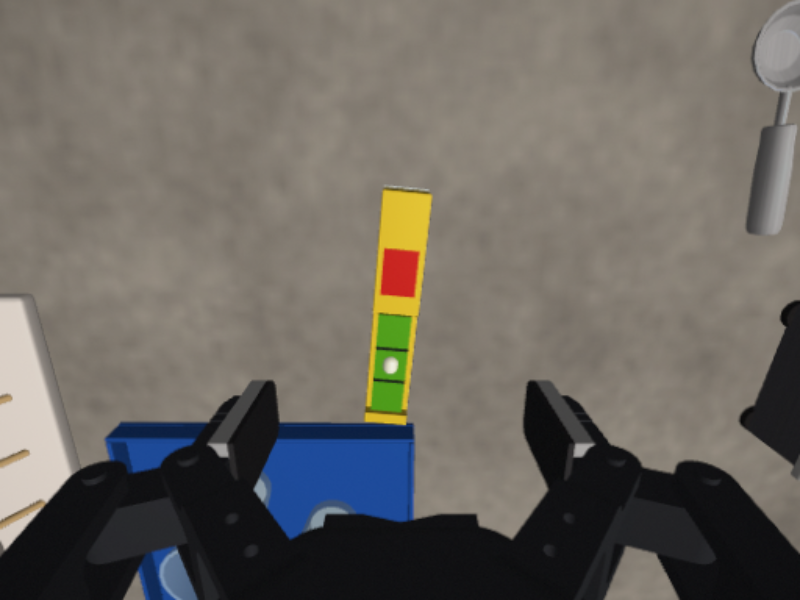

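The wrist view shows the level tilted about 0.1 rad, pad at (400,273), vial middle at (391,365), and clear floor on both sides for the fingers.

```bash
python3 -c "
from h import *
plan([.4815,-.260,.009],-3.239)"
python3 -m pendant '[[0,-0.01,0.3,0,0,0.12,-1],[0,-0.01,0.6,0,0,0.12,-1],[0,-0.01,0.9,0,0,0.12,-1],[0,-0.01,1,0,0,0.12,-1],[0,-0.01,1,0,0,0.12,-1]]' 40
python3 -c "
from h import *
plan([.4815,-.260,.009],-3.239)"
```

```text
t 1.55 d [-0.008 -0.015  1.25 ] r [ 0.    -0.001  0.128] F [0.2 0.7 0.1] w 1.001 q1,6 [-0.21 -1.36]
t: 2.05
tcp_pos: [0.4797, -0.259, 0.0381]
orientation: [[-0.996, 0.092, -0.003], [0.092, 0.996, 0.001], [0.004, 0.0, -1.0]]
contact_force: [0.0, -0.9, 0.1]
width: 1.002
grasp_force: 0.0
t 2.05 d [-0.016 -0.007  0.242] r [ 0.    -0.004  0.007] F [ 0.  -0.9  0.1] w 1.002 q1,6 [-0.21 -1.45]
```

```bash
python3 -m pendant '[[-0.01,-0.007,0.15,0,0,0,-1],[-0.01,-0.007,0.24,0,0,0,-1],[-0.01,-0.007,0.24,0,0,0,-1],[-0.01,-0.007,0.24,0,0,0,0],[-0.01,-0.007,0.24,0,0,0,1],[-0.01,-0.007,0.24,0,0,0,1],[-0.01,-0.007,0.24,0,0,0,1],[-0.01,-0.007,0.24,0,0,0,1],[-0.01,-0.007,0.24,0,0,0,1],[-0.01,-0.007,0.24,0,0,0,1]]' 40
python3 -m pendant '[[0,0,0,0,0,0,1],[0,0,-0.1,0,0,0,1],[0,0,-0.4,0,0,0,1],[0,0,-0.7,0,0,0,1],[0,0,-1,0,0,0,1],[0,0,-1,0,0,0,1]]'
python3 -c "
from h import *
# shelf offset -15mm along shelf from strip centre, tool at level x=-15mm => -30mm
c=np.array([.5627,.1248]);u=np.array([.124,.992]);t=c-.030*u;print(t)
plan([*t,.16],np.arctan2(u[1],u[0])-np.pi)"
```

```text
t: 3.05
tcp_pos: [0.4822, -0.2606, 0.0112]
orientation: [[-0.996, 0.094, 0.001], [0.094, 0.996, -0.001], [-0.001, -0.0, -1.0]]
contact_force: [-1.4, 0.6, 5.8]
width: 0.345
grasp_force: 41.8
t: 3.65
tcp_pos: [0.4845, -0.2617, 0.1363]
orientation: [[-0.996, 0.093, 0.009], [0.093, 0.996, -0.004], [-0.009, -0.003, -1.0]]
contact_force: [1.0, 0.1, -2.5]
width: 0.347
grasp_force: 41.0
[0.55898 0.09504]
t 3.65 d [-0.342  3.017 -0.203] r [-0.012  0.007 -1.961] F [ 1.   0.1 -2.5] w 0.347 q1,6 [-0.21 -1.46]
```

```bash
python3 -m pendant '[[0,0.2,-0.1,0,0,-0.17,1],[0,0.4,-0.25,0,0,-0.34,1],[0,0.6,-0.3,0,0,-0.5,1],[0,0.8,-0.3,0,0,-0.67,1],[0,1,-0.3,0,0,-0.84,1],[0,1,-0.3,0,0,-0.97,1],[0,1,-0.3,0,0,-0.97,1]]'
python3 -c "
from h import *
plan([.559,.095,.16],np.arctan2(.992,.124)-np.pi)"
```

```text
t: 4.35
tcp_pos: [0.4924, -0.1401, 0.1659]
orientation: [[-0.784, -0.621, -0.002], [-0.621, 0.784, 0.001], [0.001, 0.001, -1.0]]
contact_force: [0.1, -0.8, -2.6]
width: 0.346
grasp_force: 41.0
t 4.35 d [-1.651  1.192  0.049] r [ 0.002 -0.    -0.989] F [ 0.1 -0.8 -2.6] w 0.346 q1,6 [ 0.03 -0.93]
```

```bash
python3 -m pendant '[[-0.2,0.14,0,0,0,-0.15,1],[-0.4,0.28,0,0,0,-0.3,1],[-0.6,0.42,0,0,0,-0.45,1],[-0.8,0.6,0,0,0,-0.65,1],[-0.9,0.66,0,0,0,-0.82,1],[-0.9,0.66,0,0,0,-0.98,1],[-0.9,0.66,0,0,0,-0.98,1]]'
python3 -c "
from h import *
plan([.559,.095,.16],np.arctan2(.992,.124)-np.pi)"
```

```text
t: 5.05
tcp_pos: [0.5285, -0.0119, 0.1659]
orientation: [[-0.134, -0.991, -0.002], [-0.991, 0.134, -0.0], [0.0, 0.002, -1.0]]
contact_force: [0.1, 0.1, -2.3]
width: 0.344
grasp_force: 41.0
t 5.05 d [-0.917 -0.132  0.048] r [ 0.002 -0.    -0.013] F [ 0.1  0.1 -2.3] w 0.344 q1,6 [ 0.27 -0.41]
```

```bash
python3 -m pendant '[[-0.25,-0.03,0,0,0,-0.013,1],[-0.5,-0.07,0,0,0,-0.013,1],[-0.75,-0.1,0,0,0,-0.013,1],[-0.92,-0.13,0,0,0,-0.013,1],[-0.92,-0.13,0,0,0,-0.013,1],[-0.92,-0.13,0,0,0,-0.013,1]]'
python3 - <<'E'
from h import *
plan([.559,.095,.072],np.arctan2(.992,.124)-np.pi)
g=shot('wrist','w2');b=shot('side','si2')
im=np.vstack([cv2.resize(g['color'],(400,300)),cv2.resize(b['color'][80:272,170:426],(400,300))])
cv2.imwrite('pics/w2.png',cv2.resize(g['color'],(800,600)))
E
```

```text
t: 5.65
tcp_pos: [0.5589, 0.0951, 0.1661]
orientation: [[-0.125, -0.992, -0.001], [-0.992, 0.125, -0.001], [0.001, 0.001, -1.0]]
contact_force: [-0.2, -0.0, -3.3]
width: 0.342
grasp_force: 41.0
t 5.65 d [ 0.001 -0.002  0.784] r [ 0.001 -0.001 -0.001] F [-0.2 -0.  -3.3] w 0.342 q1,6 [ 0.44 -0.57]
```

View pics/w2.png

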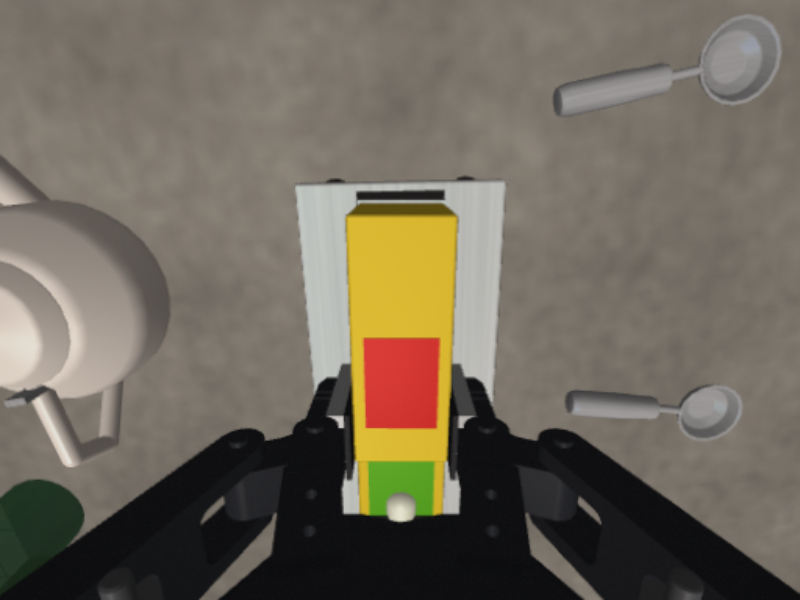

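The wrist view shows the level held square over the strip, centred on it (strip end at (400,195), level end at (402,210)).

```bash
python3 -m pendant '[[0,0,0.25,0,0,0,1],[0,0,0.5,0,0,0,1],[0,0,0.68,0,0,0,1],[0,0,0.74,0,0,0,1],[0,0,0.76,0,0,0,1],[0,0,0.76,0,0,0,1]]' 25
python3 -m pendant '[[0,0,0.012,0,0,0,1],[0,0,0.024,0,0,0,1],[0,0,0.024,0,0,0,1]]' 25
```

```text
t: 6.35
tcp_pos: [0.5597, 0.0952, 0.0763]
orientation: [[-0.124, -0.992, 0.002], [-0.992, 0.124, 0.0], [-0.0, -0.002, -1.0]]
contact_force: [-0.4, 0.7, -1.8]
width: 0.345
grasp_force: 40.8
t: 6.65
tcp_pos: [0.5592, 0.0956, 0.0728]
orientation: [[-0.123, -0.992, 0.001], [-0.992, 0.123, 0.0], [-0.0, -0.001, -1.0]]
contact_force: [-0.0, 0.3, -2.4]
width: 0.346
grasp_force: 40.8
```

```bash
python3 -m pendant '[[0,0,0.01,0,0,0,1],[0,0,0.02,0,0,0,1],[0,0,0.02,0,0,0,1]]' 25
```

```text
t: 6.95
tcp_pos: [0.5593, 0.0957, 0.0707]
orientation: [[-0.123, -0.992, 0.001], [-0.992, 0.123, 0.0], [-0.0, -0.001, -1.0]]
contact_force: [-1.5, 1.4, 1.9]
width: 0.342
grasp_force: 41.7
```

```bash
python3 -m pendant '[[0,0,0,0,0,0,0],[0,0,0,0,0,0,-1],[0,0,0,0,0,0,-1],[0,0,0,0,0,0,-1],[0,0,-0.2,0,0,0,-1],[0,0,-0.5,0,0,0,-1],[0,0,-0.8,0,0,0,-1],[-0.2,0,-1,0,0,0,-1],[-0.6,0,-1,0,0,0,-1],[-0.9,0,-1,0,0,0,-1],[-0.9,0,-1,0,0,0,-1]]' 25
python3 - <<'E'
from h import *
plan([.5807,.2687,.15],np.arctan2(.992,.124)-np.pi)
g=shot('wrist','w3')
cv2.imwrite('pics/w3.png',cv2.resize(g['color'],(800,600)))
E
```

```text
t: 8.05
tcp_pos: [0.5723, 0.2064, 0.1891]
orientation: [[-0.12, -0.993, -0.001], [-0.993, 0.12, 0.001], [-0.001, 0.001, -1.0]]
contact_force: [0.4, 0.4, 0.1]
width: 1.002
grasp_force: 0.0
t 8.05 d [-0.524 -0.008  0.326] r [0.001 0.001 0.006] F [0.4 0.4 0.1] w 1.002 q1,6 [ 0.6  -0.72]
```

View pics/w3.png

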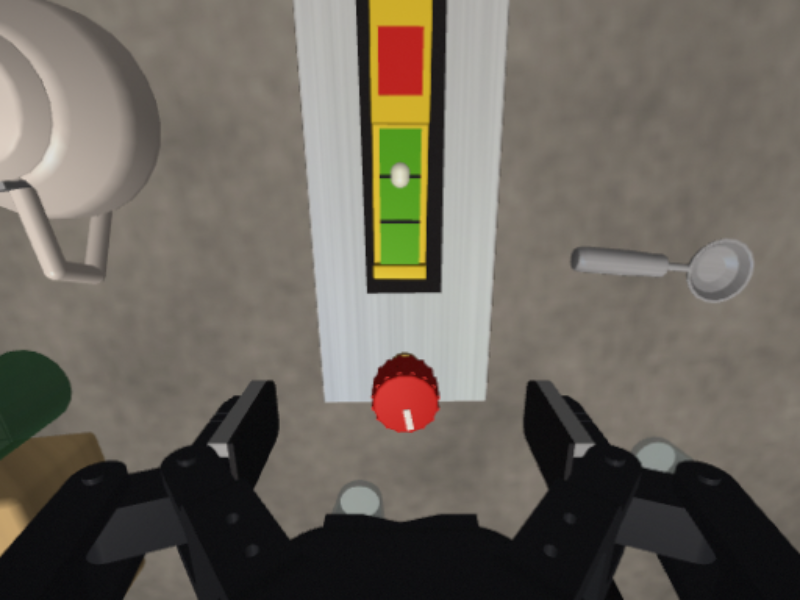

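The wrist view shows the level on the strip, released, bubble at (400,176) by the leg-side line (lines at y=177 and 221), so the slope shows. The knob top is at (405,405).

```bash
cat >> h.py <<'E'
def bubble(g,zt=.1):
    """bubble offset (m) along vial, + towards foot end, from wrist/side view; vial extent found from green+bubble region"""
    h=cv2.cvtColor(g['color'],cv2.COLOR_BGR2HSV)
    m=((h[...,0]>45)&(h[...,0]<75)&(h[...,1]>110)).astype('uint8')
    gm=cv2.morphologyEx(m,cv2.MORPH_CLOSE,np.ones((15,15)))
    k,l,s,c=cv2.connectedComponentsWithStats(gm)
    # keep component closest to where the vial should be
    ex=np.array([.5653,.1455]);i=min((j for j in range(1,k) if s[j,4]>60),key=lambda j:np.linalg.norm(world(g,*c[j],zt)[:2]-ex))
    (cx,cy),wh,an=cv2.minAreaRect(np.argwhere(l==i)[:,::-1].astype(np.float32))
    w=(l==i)&(h[...,1]<90)&(h[...,2]>110)
    p=np.argwhere(w)[:,::-1].mean(0)
    A=world(g,cx,cy,zt);B=world(g,*p,zt)
    print('vial',A.round(4),np.round(wh,1),'bubble px',p.round(1),w.sum(),'offset',round(float((B-A)[:2]@[.124,.992]),4))
E
python3 -m pendant '[[0,0,0,0,0,0,-1],[0,0,0,0,0,0,-1],[0,0,0,0,0,0,-1],[0,0,0,0,0,0,-1],[0,0,0,0,0,0,-1],[0,0,0,0,0,0,-1]]' 25 | head -1
python3 - <<'E'
from h import *
g=shot('wrist','w4');bubble(load('w3'));bubble(g);bubble(shot('side','si4'));bubble(shot('scene','sc4'))
h=cv2.cvtColor(g['color'],cv2.COLOR_BGR2HSV)
m=((h[...,0]<6)|(h[...,0]>174))&(h[...,1]>150)&(h[...,2]>150)
k,l,s,c=cv2.connectedComponentsWithStats(m.astype('uint8'))
for i in range(1,k):
    if s[i,4]>100: print(s[i],world(g,*c[i],.108).round(4),world(g,s[i,0]+s[i,2]/2,s[i,1]+s[i,3]/2,.108).round(4))
E
```

```text
t: 8.7
vial [0.566  0.1449 0.1   ] [85. 25.] bubble px [255.6 111.6] 162 offset -0.0111
vial [0.566 0.145 0.1  ] [83. 24.] bubble px [255.9 116. ] 155 offset -0.0117
vial [0.5615 0.1428 0.1   ] [17.4  6.7] bubble px [234.1 166.4] 11 offset -0.013
vial [0.5791 0.1436 0.1   ] [ 3. 24.] bubble px [298.9 178.3] 16 offset -0.0132
[ 242   24   28   42 1135] [0.5581 0.0824 0.108 ] [0.5582 0.0828 0.108 ]
[ 239  244   43   36 1088] [0.5773 0.2635 0.108 ] [0.5767 0.2649 0.108 ]
```

Run:
```python
from h import *
for f in ('w4','si4','sc4'):
    g=load(f);P=[]
    for v in range(0,384):
        for u in range(0,512):
            if f!='w4' and not(100<v<220 and 180<u<400): continue
            if f=='w4' and not(220<v<300 and 225<u<300):continue
            q=g['range_z'][v,u]
            if q>0:P.append((u,v))
    P=np.array(P);W=np.array([world(g,u,v) for u,v in P])
    k=(W[:,2]>.104)&(W[:,2]<.114)&(np.hypot(W[:,0]-.579,W[:,1]-.265)<.03);W=W[k]
    if len(W)>5:print(f,len(W),W.mean(0).round(4),W.min(0).round(4),W.max(0).round(4),cv2.minEnclosingCircle(W[:,:2].astype(np.float32)))
```

```text
w4 1298 [0.5769 0.2629 0.1079] [0.5567 0.244  0.1041] [0.5974 0.285  0.1093] ((0.5768751502037048, 0.2649354636669159), 0.021058669313788414)
si4 94 [0.5727 0.2624 0.1072] [0.5536 0.2448 0.1042] [0.5922 0.2851 0.1099] ((0.5738494396209717, 0.26460394263267517), 0.020591717213392258)
sc4 94 [0.5801 0.2644 0.1063] [0.5597 0.2466 0.104 ] [0.597  0.2836 0.1084] ((0.5781254768371582, 0.2651057243347168), 0.01953308843076229)
```

```bash
python3 -m pendant '[[-0.1,0,0,0,0,-0.17,-1],[-0.2,0,0,0,0,-0.34,-1],[-0.3,0.02,0,0,0,-0.5,-1],[-0.4,0.02,0,0,0,-0.67,-1],[-0.48,0.02,0.1,0,0,-0.84,-1],[-0.48,0.02,0.2,0,0,-1,-1],[-0.48,0.02,0.2,0,0,-1,-1]]' 25
python3 -c "
from h import *
plan([.577,.2645,.080],np.arctan2(.992,.124)-np.pi+.785)"
```

```text
t: 9.55
tcp_pos: [0.5759, 0.26, 0.1639]
orientation: [[0.616, -0.788, -0.003], [-0.788, -0.616, -0.002], [-0.001, 0.004, -1.0]]
contact_force: [-0.5, -0.6, 0.4]
width: 0.996
grasp_force: 0.0
t 9.55 d [-0.024 -0.033  0.699] r [0.005 0.001 0.004] F [-0.5 -0.6  0.4] w 0.996 q1,6 [ 0.67 -0.01]
```

```bash
python3 -m pendant '[[-0.02,-0.03,0.2,0,0,0,-1],[-0.02,-0.03,0.4,0,0,0,-1],[-0.02,-0.03,0.6,0,0,0,-1],[-0.02,-0.03,0.7,0,0,0,-1],[-0.02,-0.03,0.7,0,0,0,-1],[-0.02,-0.03,0.7,0,0,0,-1]]' 25
python3 -c "
from h import *
plan([.577,.2645,.080],np.arctan2(.992,.124)-np.pi+.785)"
```

```text
t: 10.15
tcp_pos: [0.5792, 0.2643, 0.0833]
orientation: [[0.614, -0.789, 0.002], [-0.789, -0.614, 0.0], [0.001, -0.002, -1.0]]
contact_force: [0.6, -0.5, 0.8]
width: 0.999
grasp_force: 0.0
t 10.15 d [-0.012  0.013  0.028] r [-0.002 -0.001  0.001] F [ 0.6 -0.5  0.8] w 0.999 q1,6 [ 0.67 -0.01]
```

Grip the knob gently.

```bash
python3 -m pendant '[[-0.012,0.013,0.02,0,0,0,-1],[-0.012,0.013,0.02,0,0,0,0],[-0.012,0.013,0.02,0,0,0,1],[-0.012,0.013,0.02,0,0,0,1],[-0.012,0.013,0.02,0,0,0,1],[-0.012,0.013,0.02,0,0,0,1],[-0.012,0.013,0.02,0,0,0,1]]' 20
python3 -c "
from h import *
plan([.577,.2645,.080],np.arctan2(.992,.124)-np.pi+.785)"
```

```text
t: 10.85
tcp_pos: [0.5762, 0.2643, 0.0801]
orientation: [[0.615, -0.789, 0.0], [-0.789, -0.615, 0.0], [0.0, -0.0, -1.0]]
contact_force: [-2.5, -0.3, 5.3]
width: 0.463
grasp_force: 20.9
t 10.85 d [ 0.003 -0.006  0.001] r [-0.    -0.     0.002] F [-2.5 -0.3  5.3] w 0.463 q1,6 [ 0.68 -0.01]
```

```bash
python3 -m pendant '[[0,0,0,0,0,0.14,1],[0,0,0,0,0,0.28,1],[0,0,0,0,0,0.42,1],[0,0,0,0,0,0.56,1],[0,0,0,0,0,0.7,1],[0,0,0,0,0,0.85,1],[0,0,0,0,0,1,1],[0,0,0,0,0,1,1]]' 20
python3 -m pendant '[[0,0,0,0,0,0.14,1],[0,0,0,0,0,0.28,1],[0,0,0,0,0,0.42,1],[0,0,0,0,0,0.56,1],[0,0,0,0,0,0.7,1],[0,0,0,0,0,0.8,1],[0,0,0,0,0,0.9,1],[0,0,0,0,0,0.9,1],[0,0,0,0,0,0.9,1],[0,0,0,0,0,0.9,1]]' 20
python3 -c "
from h import *
plan([.577,.2645,.080],np.arctan2(.992,.124)-np.pi+.785)
for n in ('wrist','side','scene'):
  try: bubble(shot(n,n+'5'))
  except Exception as e: print(n,e)"
```

```text
t: 11.65
tcp_pos: [0.5767, 0.2644, 0.0801]
orientation: [[-0.124, -0.992, 0.001], [-0.992, 0.124, 0.0], [-0.0, -0.001, -1.0]]
contact_force: [-0.7, 0.2, 4.7]
width: 0.455
grasp_force: 21.0
t: 12.65
tcp_pos: [0.577, 0.2642, 0.0801]
orientation: [[-0.736, -0.677, 0.002], [-0.677, 0.736, 0.0], [-0.001, -0.001, -1.0]]
contact_force: [2.5, -1.7, 4.0]
width: 0.463
grasp_force: 21.0
t 12.65 d [-0.001  0.002  0.001] r [-0.002  0.    -1.895] F [ 2.5 -1.7  4. ] w 0.463 q1,6 [ 0.68 -1.5 ]
vial [0.5645 0.1442 0.1   ] [194.6  59.8] bubble px [65.8 73.8] 100 offset 0.0006
vial [0.5609 0.1436 0.1   ] [17.9  6.3] bubble px [233.2 163.8] 11 offset -0.003
vial [0.5775 0.1426 0.1   ] [ 3.8 25. ] bubble px [303.3 177.8] 16 offset -0.0002
```

```bash
python3 -m pendant '[[0,0,0,0,0,0.13,1],[0,0,0,0,0,0.25,1],[0,0,0,0,0,0.25,1],[0,0,0,0,0,0.25,1],[0,0,0,0,0,0.25,1],[0,0,0,0,0,0.25,1],[0,0,0,0,0,0.25,1],[0,0,0,0,0,0.25,1],[0,0,0,0,0,0.25,1],[0,0,0,0,0,0.25,1],[0,0,0,0,0,0.25,1],[0,0,0,0,0,0.25,1]]' 20
python3 -c "
from h import *
for n in ('side','scene'):bubble(shot(n,n+'6'))"
python3 -m pendant '[[0,0,0,0,0,0,0.1],[0,0,0,0,0,0,-0.5],[0,0,0,0,0,0,-1],[0,0,0,0,0,0,-1],[0,0,0,0,0,0,-1],[0,0,-0.2,0,0,0,-1],[0,0,-0.4,0,0,0,-1],[0,0,-0.6,0,0,0,-1],[0,0,-0.8,0,0,0,-1],[0,0,-0.8,0,0,0,-1]]' 20
python3 -c "
from h import *
plan([.5723,.2064,.1891],np.arctan2(.992,.124)-np.pi)
for n in ('wrist','side','scene'):bubble(shot(n,n+'7'))"
```

```text
t: 14.0
tcp_pos: [0.5771, 0.2642, 0.0801]
orientation: [[-0.855, -0.519, 0.002], [-0.519, 0.855, -0.0], [-0.001, -0.001, -1.0]]
contact_force: [4.5, -3.0, 4.3]
width: 0.458
grasp_force: 21.0
vial [0.5609 0.1436 0.1   ] [17.9  6.3] bubble px [232.8 163.2] 11 offset -0.0001
vial [0.5772 0.1427 0.1   ] [ 3.7 25. ] bubble px [303.5 177.9] 16 offset 0.0003
t: 15.1
tcp_pos: [0.5778, 0.2652, 0.1797]
orientation: [[-0.855, -0.518, 0.006], [-0.518, 0.855, 0.003], [-0.007, -0.0, -1.0]]
contact_force: [-0.2, 0.6, 1.5]
width: 0.998
grasp_force: 0.0
t 15.1 d [ 0.293 -0.395 -0.08 ] r [-0.004  0.008 -1.148] F [-0.2  0.6  1.5] w 0.998 q1,6 [ 0.68 -1.7 ]
vial [0.5642 0.1458 0.1   ] [97.2 26.6] bubble px [134.6 112.2] 184 offset 0.001
vial [0.5609 0.1436 0.1   ] [17.9  6.3] bubble px [233.  163.2] 10 offset -0.0004
vial [0.5773 0.1428 0.1   ] [ 3.7 25. ] bubble px [303.1 177.9] 14 offset -0.0008
```

Bubble is settled within 1 mm of the middle with the knob released. Now shut the fingers and move over the press pad.

```bash
python3 -c "
from h import *
plan([.5575,.081,.16],np.arctan2(.992,.124)-np.pi)"
python3 -m pendant '[[0.15,-0.2,0,0,0,-0.17,1],[0.3,-0.4,0,0,0,-0.34,1],[0.45,-0.6,0,0,0,-0.5,1],[0.6,-0.8,0,0,0,-0.67,1],[0.7,-0.95,0,0,0,-0.84,1],[0.7,-0.95,0,0,0,-1,1],[0.7,-0.95,0,0,0,-1,1]]' 40
python3 -c "
from h import *
plan([.5575,.081,.13],np.arctan2(.992,.124)-np.pi)"
```

```text
t 15.25 d [ 0.921 -1.229  0.123] r [ 2.000e-03 -1.000e-03 -1.149e+00] F [-0.7  0.6 -0. ] w 1.001 q1,6 [ 0.68 -1.7 ]
t: 15.95
tcp_pos: [0.5627, 0.1225, 0.1745]
orientation: [[-0.239, -0.971, -0.002], [-0.971, 0.239, -0.001], [0.001, 0.002, -1.0]]
contact_force: [-0.8, -0.1, 0.1]
width: -0.0
grasp_force: 0.0
t 15.95 d [ 0.346 -0.041  0.371] r [ 0.002 -0.001 -0.149] F [-0.8 -0.1  0.1] w -0.0 q1,6 [ 0.49 -0.73]
```

```bash
python3 -m pendant '[[0.17,-0.02,0,0,0,-0.15,1],[0.34,-0.04,0.1,0,0,-0.15,1],[0.35,-0.04,0.3,0,0,-0.15,1],[0.35,-0.04,0.5,0,0,-0.15,1],[0.35,-0.04,0.52,0,0,-0.15,1],[0.35,-0.04,0.52,0,0,-0.15,1]]' 40
python3 - <<'E'
from h import *
plan([.5575,.081,.1],np.arctan2(.992,.124)-np.pi)
for n in ('side','scene'):bubble(shot(n,n+'8'))
a=cv2.resize(load('side8')['color'][100:230,180:310],(400,400),interpolation=2);b=cv2.resize(shot('wrist','w8')['color'],(400,300))
cv2.imwrite('pics/c8.png',np.hstack([a,cv2.copyMakeBorder(b,0,100,0,0,0)]))
E
```

```text
t: 16.55
tcp_pos: [0.5577, 0.0815, 0.1127]
orientation: [[-0.124, -0.992, -0.002], [-0.992, 0.124, -0.001], [0.001, 0.002, -1.0]]
contact_force: [-0.2, 0.0, 1.1]
width: -0.001
grasp_force: 0.0
t 16.55 d [0.005 0.001 0.105] r [ 0.002 -0.002 -0.   ] F [-0.2  0.   1.1] w -0.001 q1,6 [ 0.42 -0.55]Traceback (most recent call last):
  File "<stdin>", line 3, in <module>
  File "h.py", line 27, in bubble
    ex=np.array([.5653,.1455]);i=min((j for j in range(1,k) if s[j,4]>60),key=lambda j:np.linalg.norm(world(g,*c[j],zt)[:2]-ex))
                                 ~~~^^^^^^^^^^^^^^^^^^^^^^^^^^^^^^^^^^^^^^^^^^^^^^^^^^^^^^^^^^^^^^^^^^^^^^^^^^^^^^^^^^^^^^^^^^^^
ValueError: min() iterable argument is empty
```

```bash
python3 -m pendant '[[0,0,0.04,0,0,0,1],[0,0,0.07,0,0,0,1],[0,0,0.07,0,0,0,1]]' 40
python3 -m pendant '[[0,0,0.01,0,0,0,1],[0,0,0.02,0,0,0,1],[0,0,0.02,0,0,0,1]]' 40
python3 -c "
from h import *
bubble(shot('scene','sc9'))"
```

```text
t: 16.9
tcp_pos: [0.5579, 0.0815, 0.1046]
orientation: [[-0.123, -0.992, -0.0], [-0.992, 0.123, 0.0], [-0.0, 0.0, -1.0]]
contact_force: [-0.5, -0.3, -1.1]
width: -0.0
grasp_force: 0.0
t: 17.2
tcp_pos: [0.558, 0.0814, 0.1023]
orientation: [[-0.123, -0.992, -0.0], [-0.992, 0.123, -0.0], [0.0, 0.0, -1.0]]
contact_force: [0.3, 0.3, 0.2]
width: -0.001
grasp_force: 0.0
vial [0.5773 0.1428 0.1   ] [ 3.7 25. ] bubble px [303.  177.8] 13 offset -0.0011
```

```bash
python3 -m pendant '[[0,0,0.005,0,0,0,1],[0,0,0.01,0,0,0,1],[0,0,0.01,0,0,0,1]]' 40 | grep -E 'tcp|contact'
python3 -m pendant '[[0,0,0.004,0,0,0,1],[0,0,0.006,0,0,0,1],[0,0,0.006,0,0,0,1]]' 40| grep -E 'tcp|contact'
```

```text
tcp_pos: [0.558, 0.0814, 0.1011]
contact_force: [-0.2, -0.0, -1.1]
tcp_pos: [0.558, 0.0814, 0.1004]
contact_force: [-0.6, 0.5, -0.6]
```

```bash
python3 -m pendant '[[0,0,0.004,0,0,0,1],[0,0,0.006,0,0,0,1],[0,0,0.006,0,0,0,1]]' 40| grep -E 'tcp|contact'
```

```text
tcp_pos: [0.5581, 0.0814, 0.1001]
contact_force: [-0.8, -0.4, 2.3]
```

```bash
python3 -m pendant '[[0,0,0.003,0,0,0,1],[0,0,0.005,0,0,0,1],[0,0,0.005,0,0,0,1]]' 40| grep -E 'tcp|contact'
```

```text
tcp_pos: [0.5582, 0.0814, 0.1001]
contact_force: [-3.8, -0.1, 6.7]
```

```bash
python3 -m pendant '[[0,0.002,0.002,0,0,0,1],[0,0.004,0.004,0,0,0,1],[0,0.004,0.004,0,0,0,1],[0,0.004,0.004,0,0,0,1],[0,0.004,0.004,0,0,0,1],[0,0.004,0.004,0,0,0,1],[0,0.004,0.004,0,0,0,1],[0,0.004,0.004,0,0,0,1],[0,0.004,0.004,0,0,0,1],[0,0.004,0.004,0,0,0,1]]' 40| grep -E 't:|tcp|contact'
python3 -c "
from h import *
g=shot('scene','sc10');bubble(g)
cv2.imwrite('pics/c10.png',cv2.resize(g['color'][150:230,240:360],(780,520),interpolation=2))
print(arm.read_state()['contact_force'])"
```

```text
t: 19.45
tcp_pos: [0.5581, 0.0814, 0.1001]
contact_force: [-2.0, -0.2, 8.6]
vial [0.5772 0.1428 0.1   ] [ 3.6 25. ] bubble px [303.  177.8] 13 offset -0.0011
[-2.9954158  -0.46308305  8.33439611]
```

View pics/c10.png

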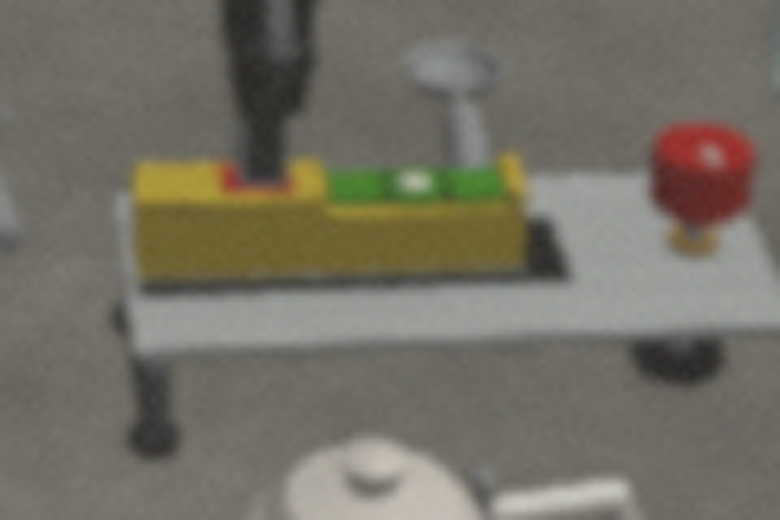

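The picture shows the shut fingertips on the red pad at (260,180) and the bubble at (415,183), between the lines. I'll push slightly harder, then hand in.

```bash
python3 -m pendant '[[0,0.001,0.002,0,0,0,1],[0,0.001,0.002,0,0,0,1],[0,0.001,0.002,0,0,0,1],[0,0.001,0.002,0,0,0,1]]' 40| grep -E 't:|tcp|contact'
python3 -c "
from h import *
print(arm.hand_in())"
```

```text
t: 19.9
tcp_pos: [0.5582, 0.0814, 0.1001]
contact_force: [-1.8, 0.1, 8.6]
the job is handed in; nothing more can be done
None
```

The level is on the strip, the shelf is levelled with the bubble about 1 mm off the middle, the knob is released, and I handed the job in at 19.9 s while pressing the pad with about 9 N; no verdict was shown.

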